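Set a crystal carrier in the light gauge

ROBOT

A 6-joint arm with a two-finger parallel gripper is mounted at the origin on the work surface. World frame = base frame: x ahead of the robot, y to its left, z up, the work surface at z = 0. Lengths are in m, angles in degrees, forces in N, time in s.
With the tool pointing down it reaches from about 0.4 to 0.825 m from the base axis. Payload 7 kg.
Tool frame: the origin (TCP) lies at the very end of the fingers, on their centre line; the grasp point (between the pads) lies 19 mm behind it; z points along the fingers, y is the line along which they close (so a half turn about z gives the same grasp; the last joint's range is limited). The gripper opens to 88 mm and grips with 3 to 60 N. Pads are 19 mm wide; open, the fingers measure 130 mm over their backs; the gripper's body (78 mm by 193 mm) begins 47 mm behind the grasp point.
Start: joints at [87.439, 20.546, 0.682, 0, -70.136, -16.507], TCP at [0.221, 0.638, 0.227] pointing down, gripper open.
Joint ranges: [-176.03, 176.03], [-82.01, 121.73], [-58.28, 71.71], [-173.87, 95.51], [-174.79, -0.11], [-173.66, 173.66]. Speed limits (degrees/s): [136.94, 136.94, 172.46, 180, 180, 180].

INTERFACE

Orientations are given as [roll, pitch, yaw] about the fixed x, y, z axes, in that order (R = Rz(yaw) Ry(pitch) Rx(roll)).
In Python, from plant import ctrl gives the robot as it stands.
- The arm moves only by the tool carry_out, never from a script. Its argument "deltas" is a list that holds one entry, the list of rows, each a list of 5 numbers: the shift along the tool's x, y, z scaled (see below), then the turn about the tool's z scaled (see below), then the opening, from -1 (shut) to 1 (fully open). A call has 1 to 5 rows; each row is the pose to reach, as a shift and turn from the pose commanded when the call began, along the tool's axes at that moment, turning the shorter way round; what a row does not reach only later rows make up. The controller multiplies each number of a shift by 20 cm and each number of a turn by 2 pi rad. A row lasts 1/10 s, in which the tool goes at most 50 mm and 8.59 degrees, less where a joint would pass 70% of its speed; a pose out of reach is approached as far as the arm can. A call with a number of a shift or a turn outside -1 to 1 is refused whole. A call with a gripper value outside its range is refused whole. The fingers move at their own pace and stop on an object; the grip force is fixed at half the most. Time passes only in rows, so rows that repeat a pose let the fingers close. It gives the time, the measured TCP pose, the force, the opening and the grip force at its end, in the units of the state.
- ctrl.get_obs(): the state, without advancing time (a new reading comes with each control period).
- ctrl.snapshot(name): name is "scene" or "top"; returns a dict with "color" (420x560x3 uint8, red, green, blue), "camera_matrix" (3x3 intrinsics, pixels), "k1" (the pictures are not rectified: a ray, as slopes to the right and down, at radius r is drawn at 1 + k1 r^2 times it, then the intrinsics apply), "R" (3x3) and "t" (3): a world point X has camera coordinates R X + t. Camera axes: x right, y down, z forward; pixel columns grow to the right and rows downward; lengths in m; the calibration is good to about 2 mm. A picture is of the moment at which its call begins. There is no depth.
- ctrl.close_job(): hands the job in; it is judged then, once.
Trained networks look in a picture, given as the dict that the camera call returned (one of the last four; its "shot" number tells which), for a name from the list of things; names that differ only in an ending like _2 or _b are one class to them, and where a whole thing is asked for, a point or a joint stands for the part that bears it (a point fixed in the world has none). Each returns a list of dicts, best first, with "p" (0 to 1); they miss things now and then, are a little off and sometimes report something else, mostly with a low value. They report only what shows in the picture. A call takes as long as a camera call. They do not tell look-alikes from the thing itself.
- ctrl.search_frame(picture, name): "centre" ([column, row] in pixels, amid what is visible of it).
- ctrl.silhouettes(picture, name): "mask" (420x560 bool, what is visible of it) and "centre" ([column, row] in pixels, amid what is visible of it).
- ctrl.spot_point(picture, name): "centre" ([column, row] in pixels: a listed point, or the origin of a listed thing).
The state is a dict: "clock": time; "joint_pos": joint angles; "qvel": joint speeds; "tau": joint torques, N m; "tool_pos": TCP position; "orientation": TCP orientation; "force": force on the tool from outside, world axes, zero at the start; "moment": the same for the moment, N m; "opening": finger opening in m; "gripper_force": force on a finger pad.
Only numpy, scipy, OpenCV 4.12 (cv2) and the standard library are available. Lean on these libraries where they do the work, as an engineer would, in place of code of your own. Each camera call takes 0.05 s, during which the arm holds its last target. There are 200 camera calls.

TASK

Pick up the watch-crystal carrier by its tab and press it fully home in the square well of the light gauge's turret, with its clear window faces towards the turret's window slots. Then turn the turret clockwise (seen from above) until it comes up against its stop, so that the light path runs square through the crystal, and let go. Work gently: never force the carrier against the gauge with more than 40 N in all, and leave the parts tray, glass dish, watch case and loupe where they are.

Things in the scene. Friction and masses are not known exactly. Their poses are not given: they have to be found in the camera images.
- carrier_c (a point): Crystal carrier, about 110 g, loose, upright. Square metal block 30 x 30 x 50 mm tall, black lid 32 x 32 x 6 on it, black grip tab on top. Faces +x and -x are the clear windows (glass, round crystal in a brass bezel inside); +y and -y are bare metal. Point: on its vertical axis, half-way up, 42 mm above its underside. x through the windows, z up. Turned half round it is the same.
- carrier_tab (a point): Middle of the carrier's black upright grip tab, 28 mm long (along carrier x), 12 mm thick (along y, grip across this), 28 mm tall; 70 mm above the carrier's underside. The tab's top is 84 mm above the underside, its foot (lid top) 56 mm.
- gauge_c (a point): Light gauge, fixed: grey base 210 x 92 x 10 mm, a low white housing (lamp, detector; 56 mm high) at each end, a blue turret between. Point: on the turret's axis at well-floor height, 22 mm above the bench. x is the light path, lamp to detector; z up. Does not turn with the turret.
- turret_c (a point): Turret: disc 84 mm across with an upright blue square well; turns about its vertical axis against about 0.15 N m friction and stays where left (0.3 N m is ample at the stop). Point: on the axis at the well floor. x through its two window slots (14 mm wide), z up; turns with it. At its hard stop its x is along the gauge's x; it starts 0.45 to 0.95 rad anticlockwise of that (from above).
- well_mouth (a point): Centre of the well's open top, 38 mm above its floor, 60 mm above the bench; axes as the turret. Walls: +x and -x 17 mm from the axis, -y (datum wall) 15 mm; edges bevelled in the top 4 mm. Fully home, the carrier stands on the well floor and on the axis, its centre point 42 mm above the floor.
- leaf_c (a point): Brass spring leaf on the well's +y side, 10 mm wide, sloping top; point on its inner face, 13.5 mm from the axis when empty. Yields up to 5 mm; presses the carrier on the datum wall with about 2 N, so it must be pushed down (up to 6 N, then the solid floor). Play: driven, it runs up to 0.15 rad ahead of the turret, so ease it back square before letting go (the leaf helps).
- tray_c (a point): Bystander: round light-blue parts tray, loose, 116 mm across, 18 mm high; point at its centre, half-way up.
- dish_c (a point): Bystander: round clear glass dish, loose, 90 mm across, 32 mm high; point at its centre, half-way up.
- case_c (a point): Bystander: steel watch case with lugs, loose, 52 mm long, 10 mm high; point at its centre, half-way up.
- loupe_c (a point): Bystander: black watchmaker's loupe, loose, 36 mm across, 30 mm high; point at its centre, half-way up.
Not all that is in view belongs to the job. What is shaped like the part that bears gauge_c but orange or purple is not meant.

How it is judged (in metres and radians):
At the end, for the whole second after the job is handed in: The carrier is fully home in the well (within 1.8 mm of the floor, within 3 mm of the axis, upright within 0.06 rad), its window faces are square to the light path within 0.07 rad (either way round), and the turret is within 0.02 rad of its stop; the carrier is let go (z of carrier_c in the frame of turret_c below 0.0438 m and horizontal distance between carrier_c and turret_c below 0.003 m and angle between the x axis of carrier_c and the x axis of gauge_c, either way round below 0.07 rad and angle between the x axis of turret_c and the x axis of gauge_c, either way round below 0.02 rad and angle between carrier_c's own z axis and vertical below 0.06 rad); the robot touches nothing.
It fails at once if the carrier is forced against the gauge with more than 40 N in all (contact force between carrier and gauge above 40 N).
It fails at once if a bystander is moved more than 15 mm (distance of any of tray_c, dish_c, case_c, loupe_c from where it was at the start of the episode above 0.015 m).
It also fails if it takes over 67 s, if anything falls off the work surface, if the arm or the gripper's body presses on something with over 40 N, if the wrist force passes 120 N, or if a joint passes its speed limit or range.

## Working session

There is one attempt and no reset: what is moved stays moved. The work goes in short steps, Python scripts to look and compute and a tool call to move; the robot and the scene stay as the last step left them, time stands still between calls to the robot, and variables do not carry over. Pictures are saved under pics/ and viewed, at most 10 in all, crops included, and the job is handed in when it is done.

Besides the shell and the picture viewer there is one more tool, called after "Call:" as name([rows], argument=value, ...), one row to a line, values as JSON. carry_out: Moves the arm, as the interface text tells. Its arguments: {"type":"object","properties":{"deltas":{"type":"array"}},"required":["deltas"]}

```bash
mkdir -p pics; cat > h.py <<'E'
import numpy as np, cv2
from plant import ctrl
def ray(s,px):
    K=np.array(s["camera_matrix"]);k=s["k1"];R=np.array(s["R"]);t=np.array(s["t"])
    d=np.array([(px[0]-K[0,2])/K[0,0],(px[1]-K[1,2])/K[1,1]]);u=d.copy()
    for _ in range(20): u=d/(1+k*(u@u))
    return -R.T@t, R.T@np.array([u[0],u[1],1])
def atz(s,px,z):
    o,d=ray(s,px); return o+d*(z-o[2])/d[2]
def proj(s,X):
    K=np.array(s["camera_matrix"]);c=np.array(s["R"])@np.array(X)+np.array(s["t"]);u=c[:2]/c[2];u=u*(1+s["k1"]*(u@u))
    return K[:2,:2]@u+K[:2,2]
def tri(rs):
    A=0;b=0
    for o,d in rs:
        d=d/np.linalg.norm(d);P=np.eye(3)-np.outer(d,d);A=A+P;b=b+P@o
    return np.linalg.solve(A,b)
E
python3 - <<'E'
from h import *
a=ctrl.snapshot("scene");b=ctrl.snapshot("top")
for n,s in(("scene",a),("top",b)):
    cv2.imwrite(f"pics/{n}1.png",s["color"][:,:,::-1]); print(n,-np.array(s["R"]).T@s["t"])
    for k,z in dict(carrier_c=.042,carrier_tab=.07,gauge_c=.022,turret_c=.022,well_mouth=.06,leaf_c=.05,tray_c=.009,dish_c=.016,case_c=.005,loupe_c=.015).items():
        for q in ctrl.spot_point(s,k)[:3]: print(k,round(q["p"],2),np.round(q["centre"],1),np.round(atz(s,q["centre"],z),4))
print(ctrl.get_obs())
E
```

```text
scene [1.13961775 0.06461825 0.72641726]
carrier_c 0.8 [355.1 256.9] [0.5742 0.156  0.042 ]
carrier_c 0.68 [351.9 315.4] [0.7102 0.151  0.042 ]
carrier_tab 0.56 [360.5 247.8] [0.573  0.1628 0.07  ]
gauge_c 0.93 [338.1 195.1] [0.3752 0.118  0.022 ]
gauge_c 0.89 [196.1 144. ] [ 0.227 -0.266  0.022]
gauge_c 0.56 [229.4 222.2] [ 0.4967 -0.1181  0.022 ]
turret_c 0.96 [197.9 144.7] [ 0.2294 -0.2604  0.022 ]
turret_c 0.91 [230.  224.7] [ 0.5039 -0.1153  0.022 ]
turret_c 0.62 [338.9 195.4] [0.3759 0.1199 0.022 ]
well_mouth 0.78 [341.3 178.2] [0.3574 0.1209 0.06  ]
well_mouth 0.65 [195.5 132.3] [ 0.2266 -0.2631  0.06  ]
well_mouth 0.57 [230.7 213. ] [ 0.5046 -0.111   0.06  ]
tray_c 0.71 [269.  340.3] [0.7603 0.0078 0.009 ]
tray_c 0.42 [353.2 315.7] [0.6898 0.1577 0.009 ]
dish_c 0.79 [420.4 328.7] [0.7068 0.2805 0.016 ]
case_c 0.58 [351.1 313.6] [0.6832 0.1542 0.005 ]
loupe_c 0.72 [134.1 297.7] [ 0.7111 -0.261   0.015 ]
top [0.37666143 0.00589631 0.92303432]
carrier_c 0.55 [194.3 169.4] [0.574  0.1699 0.042 ]
carrier_tab 0.74 [194.8 167.9] [0.571  0.1637 0.07  ]
gauge_c 0.9 [393.5 325.4] [ 0.2
[... 823 characters left out ...]
.1] [0.5807 0.1734 0.015 ]
{'clock': 1.1, 'joint_pos': array([ 8.74400018e+01,  2.05454636e+01,  6.84940505e-01,  1.52691540e-04,
       -7.01370380e+01, -1.65086255e+01]), 'qvel': array([ 0.0657485 ,  0.01589465, -0.02511983,  0.09152845,  0.04734124,
        0.10720464]), 'tau': array([-2.68841490e-03, -5.82396054e+01,  2.93309963e+01,  7.00288206e+00,
        1.25417169e-02, -1.30525802e-05]), 'tool_pos': array([0.22051591, 0.63796152, 0.22659454]), 'orientation': array([-1.79997621e+02,  5.55370004e-04, -1.90685718e+01]), 'force': array([ 0.20398312,  0.34795177, -0.3987087 ]), 'moment': array([-0.03087987,  0.04243094,  0.03026735]), 'gripper_force': 0.0, 'opening': 0.08758517752663302}
```

View both.

View pics/scene1.png

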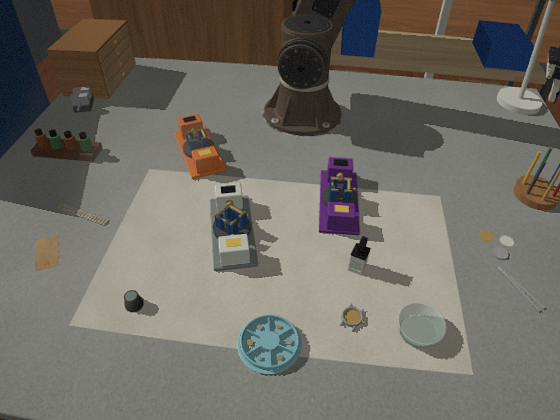

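View pics/top1.png

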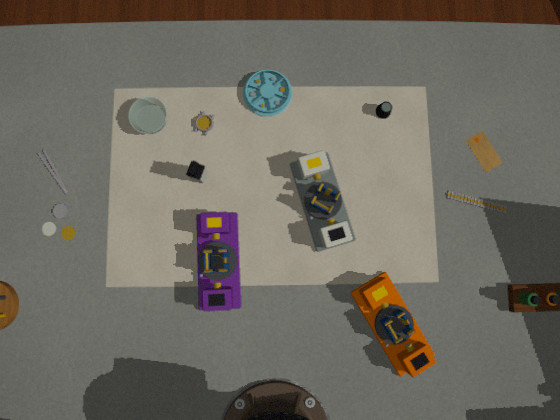

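The three gauge look-alikes in the top view are grey/white (323,200), purple (217,260) and orange (393,325). The grey one with white housings fits the description. I'll confirm it, along with the carrier at (195,170), in one enlarged crop.

```bash
python3 - <<'E'
from h import *
b=cv2.imread("pics/top1.png");a=cv2.imread("pics/scene1.png")
f=lambda i,x,y,w,h,W,H:cv2.resize(i[y:y+h,x:x+w],(W,H),interpolation=cv2.INTER_CUBIC)
L=np.hstack([f(b,280,145,80,110,400,550)])
R=np.vstack([f(b,170,150,50,34,400,272),f(a,190,180,92,64,400,278)])
cv2.imwrite("pics/crop1.png",np.hstack([L,R]))
E
```

```text
(no output)
```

View pics/crop1.png

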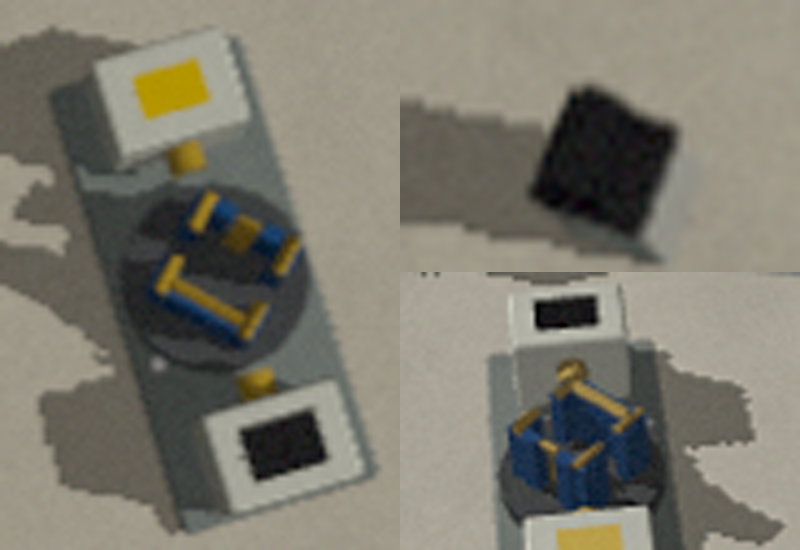

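The crop confirms it: white housings and a blue turret, so this is the right gauge. The leaf (brass block) is on the upper-right wall and the datum wall on the lower-left. Next I need the tab direction.

```bash
python3 - <<'E'
from h import *
b=cv2.imread("pics/top1.png");a=cv2.imread("pics/scene1.png")
def f(i,x,y,w,h,W,H,g):
    c=cv2.resize(i[y:y+h,x:x+w],(W,H),interpolation=cv2.INTER_CUBIC); return (255*(c/255.)**g).astype(np.uint8)
cv2.imwrite("pics/crop2.png",np.hstack([f(a,338,230,40,50,400,500,.6),f(b,180,155,32,40,400,500,.4)]))
E
```

```text
(no output)
```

View pics/crop2.png

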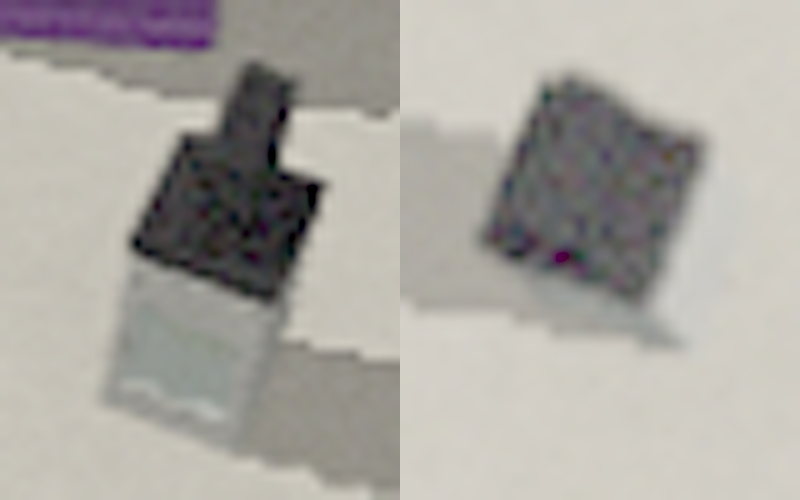

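```bash
cat > fit.py <<'E'
from h import *
from scipy.optimize import least_squares
b=ctrl.snapshot("top");a=ctrl.snapshot("scene")
def fit(obs,p0):
    def r(p):
        c,s=np.cos(p[2]),np.sin(p[2]);o=[]
        for S,px,X in obs: o+=list(proj(S,[p[0]+c*X[0]-s*X[1],p[1]+s*X[0]+c*X[1],X[2]])-px)
        return o
    q=least_squares(r,p0,loss="soft_l1"); return np.round([*q.x[:2],np.degrees(q.x[2])],4),np.round(q.fun.reshape(-1,2) if 0 else r(q.x),1)
m=.001
C=[(b,(192,161.4),(16*m,16*m,.056)),(b,(204.4,166.2),(16*m,-16*m,.056)),(b,(199.4,179.2),(-16*m,-16*m,.056)),(b,(186.4,174),(-16*m,16*m,.056)),
(a,(365.8,260),(16*m,16*m,.05)),(a,(351.3,254.5),(16*m,-16*m,.05)),(a,(370.5,248.3),(-16*m,16*m,.056)),(a,(348.3,270),(15*m,-15*m,0)),(a,(361.5,274.3),(15*m,15*m,0))]
print("carrier",*fit(C,[.57,.165,np.radians(-26)]))
G=[(b,(290.4,164),(.105,.046,.01)),(b,(317,251),(-.105,.046,.01)),(b,(355.6,238),(-.105,-.046,.01))]
print("gauge",*fit(G,[.505,-.112,np.radians(17)]))
print("well",atz(b,(325.8,198.2),.06))
for S in(a,b):
    q=ctrl.search_frame(S,"carrier_tab")
    if q: print(q[0],atz(S,q[0]["centre"],.07))
print(ctrl.get_obs()["clock"])
E
python3 fit.py
```

```text
carrier [  0.5679   0.1656 -19.7171] [-1.3  0.1  0.3  0.   0.   0.9 -1.   1.3 -0.4  0.9 -1.1  0.6  0.5 -0.4
 -0.6  0.2 -0.2  1.2]
gauge [ 0.508  -0.1122 15.8521] [-1.  -2.2  0.   0.1  0.9  1.1]
well [ 0.50475562 -0.11261653  0.06      ]
{'centre': [357.9, 258.1], 'p': 0.84} [0.59961637 0.15765673 0.07      ]
{'centre': [197.1, 172.4], 'p': 0.69} [0.56121073 0.15867091 0.07      ]
1.3
```

```bash
cat > d.py <<'E'
import sys
from h import *
# usage: d.py x y z yaw -> units
o=ctrl.get_obs();T=np.array([float(v) for v in sys.argv[1:5]]);th=np.radians(o["orientation"][2])
d=T[:3]-o["tool_pos"];c,s=np.cos(th),np.sin(th)
dy=(T[3]-o["orientation"][2]+180)%360-180
print("t",o["clock"],"tcp",np.round(o["tool_pos"],4),np.round(o["orientation"],2),"q",np.round(o["joint_pos"],1),"F",np.round(o["force"],1),"M",np.round(o["moment"],2),"op",round(o["opening"],4))
print("units",np.round(np.array([c*d[0]+s*d[1],s*d[0]-c*d[1],-d[2]])/.2,4),"turn",round(-dy/360,4))
E
python3 d.py .568 .1655 .13 -21.5
```

```text
t 1.3 tcp [0.2205 0.6379 0.2266] [180.     0.   -19.07] q [ 87.4  20.5   0.7  -0.  -70.1 -16.5] F [ 0.6 -0.3 -0. ] M [ 0.02 -0.01  0.01] op 0.0881
units [2.4138 1.6649 0.4828] turn 0.0068
```

Call:
carry_out([
  [[1.0,0.69,0.15,0,1],[1.0,0.69,0.15,0,1],[1.0,0.69,0.15,0,1],[1.0,0.69,0.15,0,1],[1.0,0.69,0.15,0,1]],
])

```text
clock: 1.8
tool_pos: [0.3654, 0.4402, 0.1966]
orientation: [-180.0, -0.0, -19.1]
force: [0.5, 0.3, 1.2]
opening: 0.0876
gripper_force: 0.0
```

Call:
carry_out([
  [[1.0,0.69,0.15,0,1],[1.0,0.69,0.15,0,1],[1.0,0.69,0.15,0,1],[1.0,0.69,0.15,0,1],[1.0,0.69,0.15,0,1]],
])

```text
clock: 2.3
tool_pos: [0.5095, 0.2445, 0.1666]
orientation: [-180.0, -0.0, -19.1]
force: [0.7, 1.1, -0.2]
opening: 0.0876
gripper_force: 0.0
```

```bash
python3 d.py .568 .1655 .11 -21.5
```

```text
t 2.3 tcp [0.5095 0.2445 0.1666] [-1.7997e+02 -2.0000e-02 -1.9080e+01] q [ 45.5  13.  -18.3   0.  -58.7  25.4] F [ 0.7  1.1 -0.2] M [ 0.09 -0.11 -0.04] op 0.0876
units [0.4057 0.2776 0.2832] turn 0.0067
```

Call:
carry_out([
  [[0.406,0.278,0.283,0.0067,1],[0.406,0.278,0.283,0.0067,1],[0.406,0.278,0.283,0.0067,1],[0.406,0.278,0.283,0.0067,1]],
])

```text
clock: 2.7
tool_pos: [0.5671, 0.1653, 0.1084]
orientation: [179.9, 0.1, -21.7]
force: [0.0, 0.2, 1.1]
opening: 0.0877
gripper_force: 0.0
```

Call:
carry_out([
  [[0,0,0.13,0,1],[0,0,0.25,0,1],[0,0,0.25,0,1],[0,0,0.25,0,1]],
])

```text
clock: 3.1
tool_pos: [0.5671, 0.1684, 0.061]
orientation: [-180.0, -0.0, -21.4]
force: [0.0, 0.4, -0.6]
opening: 0.0877
gripper_force: 0.0
```

```bash
python3 - <<'E'
from h import *
s=ctrl.snapshot("scene");c=s["color"][200:300,300:420,::-1]
cv2.imwrite("pics/g1.png",cv2.resize(c,(720,600),interpolation=cv2.INTER_CUBIC))
o=ctrl.get_obs();print(o["tool_pos"],o["orientation"],o["force"],proj(s,o["tool_pos"]))
E
```

```text
[0.56762856 0.16857034 0.06157956] [-1.79923678e+02 -8.10288459e-02 -2.13920164e+01] [0.37629776 0.31000862 0.77448486] [362.7907581  248.76991086]
```

View pics/g1.png

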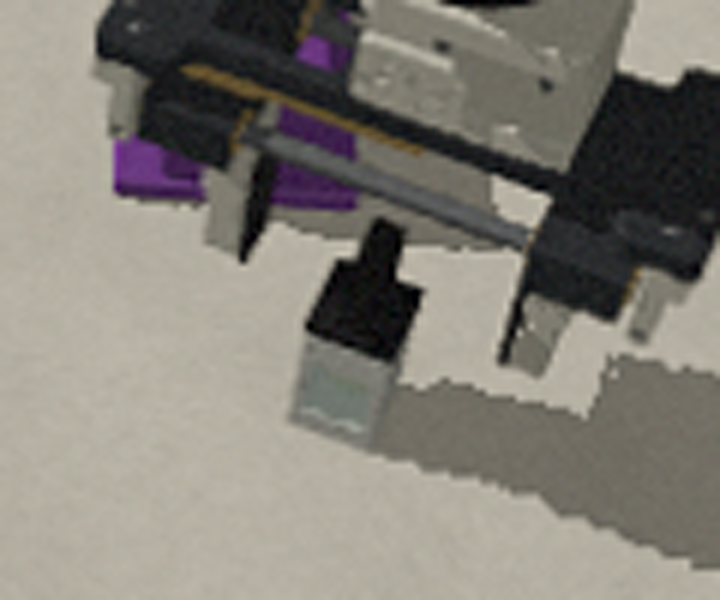

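The fingers straddle the tab, with tips at crop (240,255) and (515,370) and the tab between them at (380,250). Closing.

Call:
carry_out([
  [[0,0,0,0,-1],[0,0,0,0,-1],[0,0,0,0,-1],[0,0,0,0,-1],[0,0,0,0,-1]],
])

```text
clock: 3.65
tool_pos: [0.567, 0.1673, 0.0601]
orientation: [-180.0, -0.0, -21.5]
force: [0.3, -0.3, -0.3]
opening: 0.0534
gripper_force: 0.0
```

Call:
carry_out([
  [[0,0,0,0,-1],[0,0,0,0,-1],[0,0,0,0,-1],[0,0,0,0,-1],[0,0,0,0,-1]],
])

```text
clock: 4.15
tool_pos: [0.5669, 0.1673, 0.0599]
orientation: [180.0, 0.0, -21.5]
force: [-1.1, -1.3, -0.3]
opening: 0.0132
gripper_force: 0.2
```

Call:
carry_out([
  [[0,0,0,0,-1],[0,0,0,0,-1],[0,0,-0.2,0,-1],[0,0,-0.4,0,-1],[0,0,-0.5,0,-1]],
])

```text
clock: 4.65
tool_pos: [0.5683, 0.1679, 0.1634]
orientation: [-179.8, -0.2, -21.4]
force: [1.4, 1.4, -1.6]
opening: 0.0118
gripper_force: 30.0
```

```bash
python3 d.py .505 -.1125 .16 -119.5
```

```text
t 4.65 tcp [0.5683 0.1679 0.1634] [-1.7984e+02 -1.6000e-01 -2.1450e+01] q [ 35.4  15.5 -15.3   0.1 -59.   33.1] F [ 1.4  1.4 -1.6] M [ 0.04 -0.12  0.01] op 0.0118
units [0.2181 1.4206 0.0171] turn 0.2724
```

Call:
carry_out([
  [[0.02,0.15,0,0.022,-1],[0.05,0.35,0,0.045,-1],[0.08,0.55,0,0.068,-1],[0.11,0.71,0,0.09,-1],[0.11,0.71,0,0.112,-1]],
])

```text
clock: 5.15
tool_pos: [0.5339, 0.0241, 0.1599]
orientation: [179.9, 0.0, -62.3]
force: [0.5, 0.2, -1.6]
opening: 0.0117
gripper_force: 30.0
```

```bash
python3 d.py .505 -.1125 .16 -119.5
```

```text
t 5.15 tcp [0.5339 0.0241 0.1599] [ 1.7994e+02  2.0000e-02 -6.2290e+01] q [ 23.6  10.6 -22.4  -0.  -57.1   4.1] F [ 0.5  0.2 -1.6] M [ 0.13 -0.1  -0.02] op 0.0117
units [ 5.373e-01  4.454e-01 -4.000e-04] turn 0.1589
```

Call:
carry_out([
  [[0.12,0.1,0,0.022,-1],[0.25,0.2,0,0.045,-1],[0.38,0.31,0,0.068,-1],[0.5,0.41,0,0.09,-1],[0.537,0.445,0,0.112,-1]],
])

```text
clock: 5.65
tool_pos: [0.5067, -0.1117, 0.1598]
orientation: [180.0, -0.0, -102.6]
force: [-0.5, 0.3, -1.7]
opening: 0.0119
gripper_force: 30.0
```

Call:
carry_out([
  [[0,0,0,0.022,-1],[0,0,0,0.047,-1],[0,0,0,0.047,-1]],
])

```text
clock: 5.95
tool_pos: [0.5075, -0.1098, 0.1599]
orientation: [180.0, -0.0, -119.2]
force: [-0.5, -0.2, -0.9]
opening: 0.0118
gripper_force: 30.0
```

```bash
python3 d.py .505 -.1125 .13 -119.5
```

```text
t 5.95 tcp [ 0.5075 -0.1098  0.1599] [ 179.98   -0.   -119.22] q [  9.5   9.1 -24.2  -0.  -56.7 -38.7] F [-0.5 -0.2 -0.9] M [ 0.13 -0.08 -0.01] op 0.0118
units [0.0179 0.0043 0.1493] turn 0.0008
```

Call:
carry_out([
  [[0.017,0.005,0.07,0.001,-1],[0.017,0.005,0.14,0.001,-1],[0.017,0.005,0.14,0.001,-1],[0.017,0.005,0.14,0.001,-1]],
])

```text
clock: 6.35
tool_pos: [0.5053, -0.112, 0.1321]
orientation: [180.0, -0.0, -119.2]
force: [0.3, -0.3, -0.9]
opening: 0.0116
gripper_force: 30.0
```

```bash
python3 - <<'E'
from h import *
s=ctrl.snapshot("scene");b=ctrl.snapshot("top")
f=lambda i,x,y:cv2.resize(i["color"][y:y+75,x:x+50,::-1],(400,600),interpolation=cv2.INTER_CUBIC)
cv2.imwrite("pics/w1.png",np.hstack([f(s,205,175),f(b,300,160)]))
o=ctrl.get_obs();p=o["tool_pos"];print(p,o["orientation"],o["force"])
th=np.radians(o["orientation"][2])
c,S=np.cos(th),np.sin(th)
for nm,X0 in(("held",p),("well",[.505,-.1125,0])):
  for X in [(15,15),(15,-15),(-15,-15),(-15,15)]:
    for z in ([p[2]-.06,p[2]-.01] if nm=="held" else [.06]):
      w=[X0[0]+(c*X[0]-S*X[1])/1e3,X0[1]+(S*X[0]+c*X[1])/1e3,z]
      print(nm,X,round(z,3),"crop",np.round((proj(s,w)-[205,175])*8))
E
```

```text
[ 0.50584128 -0.11193797  0.13271867] [-1.79944485e+02  2.64849571e-02 -1.19295685e+02] [ 0.11390069  0.01188711 -1.44650812]
held (15, 15) 0.073 crop [118. 281.]
held (15, 15) 0.123 crop [101. 142.]
held (15, -15) 0.073 crop [193. 218.]
held (15, -15) 0.123 crop [180.  79.]
held (-15, -15) 0.073 crop [278. 266.]
held (-15, -15) 0.123 crop [269. 127.]
held (-15, 15) 0.073 crop [204. 331.]
held (-15, 15) 0.123 crop [191. 192.]
well (15, 15) 0.06 crop [120. 312.]
well (15, -15) 0.06 crop [195. 249.]
well (-15, -15) 0.06 crop [279. 297.]
well (-15, 15) 0.06 crop [205. 362.]
```

View pics/w1.png

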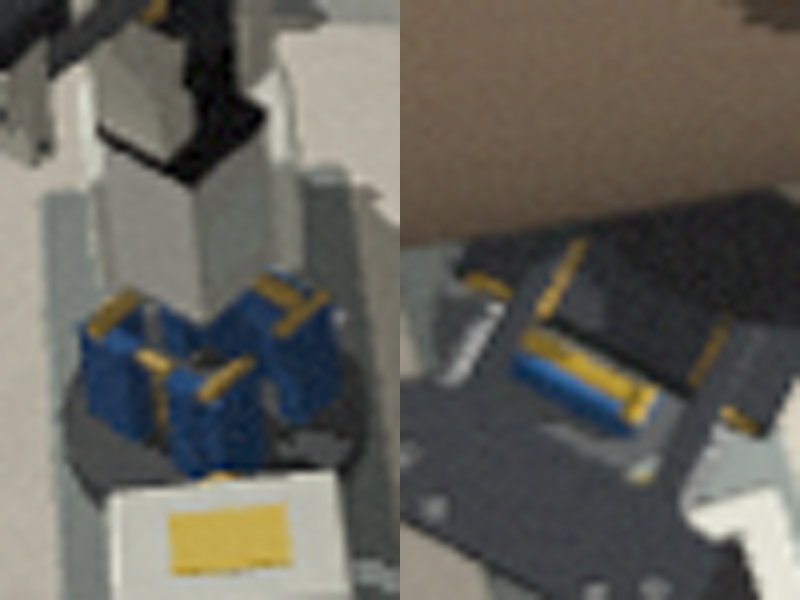

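Scene crop: the carrier's near bottom corner is at about (200,325) and the well's near posts at (200,390) and (275,330). The carrier needs about 4–5 mm along turret −x. I'll shift it, lower it to just above the rim and check with overlays.

Call:
carry_out([
  [[-0.02,-0.005,0.02,0,-1],[-0.02,-0.005,0.04,0,-1],[-0.02,-0.005,0.04,0,-1],[-0.02,-0.005,0.04,0,-1]],
])

```text
clock: 6.85
tool_pos: [0.508, -0.1091, 0.1238]
orientation: [180.0, -0.0, -119.4]
force: [-0.7, 0.4, -1.0]
opening: 0.0117
gripper_force: 30.0
```

```bash
cat > ov.py <<'E'
from h import *
import sys
name=sys.argv[1];cx,cy=map(float,sys.argv[2:4]);ty=float(sys.argv[4])
s=ctrl.snapshot("scene");x0,y0,k=208,186,13
im=cv2.resize(s["color"][y0:y0+45,x0:x0+60,::-1],None,fx=k,fy=k,interpolation=cv2.INTER_CUBIC)
o=ctrl.get_obs();p=o["tool_pos"];print(o["clock"],p,o["orientation"],o["force"])
def P(C,th,X,z):
    c,S=np.cos(th),np.sin(th);w=[C[0]+(c*X[0]-S*X[1])/1e3,C[1]+(S*X[0]+c*X[1])/1e3,z]
    return tuple(int(v) for v in (proj(s,w)-[x0,y0]+.5)*k-.5)
th=np.radians(o["orientation"][2]);t2=np.radians(ty)
for X in [(15,15),(15,-15),(-15,-15),(-15,15)]: cv2.line(im,P(p,th,X,p[2]-.06),P(p,th,X,p[2]-.01),(0,255,0),1)
q=[(17,15),(17,-15),(-17,-15),(-17,15)]
for i in range(4): cv2.line(im,P((cx,cy),t2,q[i],.06),P((cx,cy),t2,q[(i+1)%4],.06),(0,0,255),1)
for sx in(17,-17):
    for sy in(7,-7): cv2.circle(im,P((cx,cy),t2,(sx,sy),.06),4,(255,0,255),1)
cv2.imwrite(f"pics/{name}.png",im)
E
python3 ov.py w2 .507 -.110 -119.5
```

```text
6.9 [ 0.50806502 -0.1090764   0.1239516 ] [ 1.79993917e+02 -8.67013459e-03 -1.19389543e+02] [ 0.08326993  0.40234642 -1.34723296]
```

View pics/w2.png

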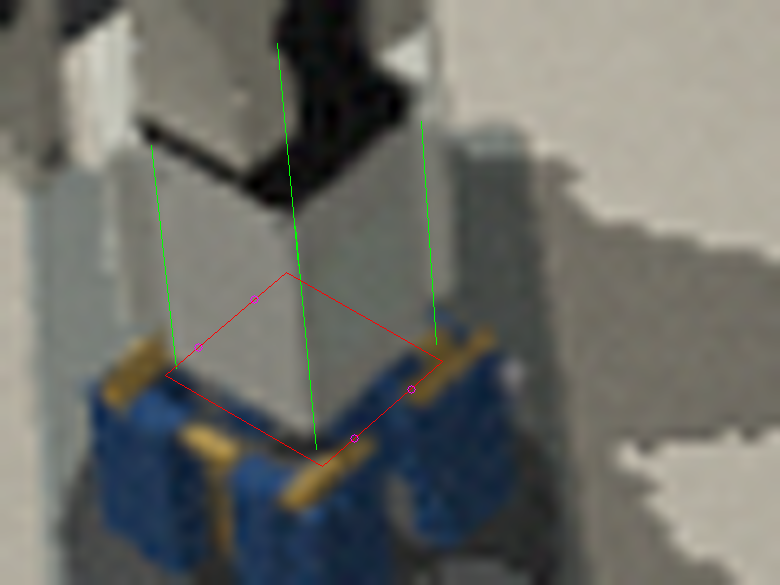

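The carrier's near bottom corner (303,435) will drop to about (305,453), and the well wants (308,457), so it's within about 1 mm. I'll go down in small steps and watch the force.

Call:
carry_out([
  [[-0.003,-0.002,0.015,0,-1],[-0.003,-0.002,0.03,0,-1],[-0.003,-0.002,0.045,0,-1],[-0.003,-0.002,0.045,0,-1]],
])

```text
clock: 7.3
tool_pos: [0.5087, -0.109, 0.1151]
orientation: [-180.0, -0.0, -119.4]
force: [-1.0, -2.5, -0.9]
opening: 0.0115
gripper_force: 30.0
```

```bash
python3 d.py .508 -.109 .082 -119.5
```

```text
t 7.3 tcp [ 0.5087 -0.109   0.1151] [-1.7999e+02 -4.0000e-02 -1.1938e+02] q [  9.6  12.  -27.4   0.  -50.6 -39. ] F [-1.  -2.5 -0.9] M [-0.83  0.14  0.03] op 0.0115
units [0.0016 0.0032 0.1654] turn 0.0003
```

It's entering, with a light 2.7 N push from the −x bevel. I'll shift +x 1.2 mm and continue.

Call:
carry_out([
  [[0.006,0,0.01,0,-1],[0.006,0,0.025,0,-1],[0.006,0,0.04,0,-1],[0.006,0,0.05,0,-1],[0.006,0,0.05,0,-1]],
])

```text
clock: 7.8
tool_pos: [0.5075, -0.1097, 0.1044]
orientation: [179.9, -0.0, -119.4]
force: [-1.5, 2.1, -0.5]
opening: 0.0115
gripper_force: 30.0
```

```bash
python3 d.py .508 -.109 .082 -119.5
```

```text
t 7.8 tcp [ 0.5075 -0.1097  0.1044] [ 1.7993e+02 -3.0000e-02 -1.1941e+02] q [  9.5  12.7 -28.1  -0.  -49.2 -38.9] F [-1.5  2.1 -0.5] M [0.66 0.66 0.03] op 0.0115
units [-0.004  -0.0003  0.1119] turn 0.0003
```

Call:
carry_out([
  [[-0.002,0,0.02,0,-1],[-0.002,0,0.04,0,-1],[-0.002,0,0.06,0,-1],[-0.002,0,0.08,0,-1],[-0.002,0,0.08,0,-1]],
])

```text
clock: 8.3
tool_pos: [0.5077, -0.1094, 0.088]
orientation: [179.9, -0.0, -119.4]
force: [-2.2, 0.9, -4.2]
opening: 0.0121
gripper_force: 30.0
```

```bash
python3 d.py .508 -.109 .082 -119.5
```

```text
t 8.3 tcp [ 0.5077 -0.1094  0.088 ] [ 1.7992e+02 -4.0000e-02 -1.1941e+02] q [  9.5  13.9 -29.2  -0.  -47.  -38.9] F [-2.2  0.9 -4.2] M [ 0.68  0.85 -0.04] op 0.0121
units [-0.0024 -0.0005  0.0299] turn 0.0002
```

Call:
carry_out([
  [[0,0,0.01,0,-1],[0,0,0.018,0,-1],[0,0,0.025,0,-1],[0,0,0.025,0,-1]],
])

```text
clock: 8.7
tool_pos: [0.5082, -0.1095, 0.0838]
orientation: [180.0, -0.0, -119.4]
force: [-2.4, -0.4, -1.5]
opening: 0.0117
gripper_force: 30.0
```

```bash
python3 d.py .508 -.109 .082 -119.5
```

```text
t 8.7 tcp [ 0.5082 -0.1095  0.0838] [ 1.7999e+02 -1.0000e-02 -1.1941e+02] q [  9.5  14.2 -29.4   0.  -46.3 -38.9] F [-2.4 -0.4 -1.5] M [-0.11  0.89 -0.03] op 0.0117
units [-0.0018  0.0023  0.009 ] turn 0.0003
```

Step 1 mm per row until the floor.

Call:
carry_out([
  [[0,0,0.006,0,-1],[0,0,0.011,0,-1],[0,0,0.011,0,-1]],
])

```text
clock: 9.0
tool_pos: [0.5083, -0.1095, 0.0817]
orientation: [180.0, -0.0, -119.4]
force: [-3.3, -1.1, 0.7]
opening: 0.0116
gripper_force: 30.0
```

Call:
carry_out([
  [[0,0,0.005,0,-1],[0,0,0.005,0,-1]],
])

```text
clock: 9.2
tool_pos: [0.5084, -0.1096, 0.0816]
orientation: [-180.0, -0.0, -119.4]
force: [-6.1, -0.8, 10.5]
opening: 0.0115
gripper_force: 30.0
```

Floor contact at TCP z 0.0816, with 10 N. I'll relieve it and start turning clockwise.

Call:
carry_out([
  [[0.001,0.002,-0.003,0,-1],[0.001,0.002,-0.003,0.012,-1],[0.001,0.002,-0.003,0.024,-1],[0.001,0.002,-0.003,0.036,-1],[0.001,0.002,-0.003,0.036,-1]],
])

```text
clock: 9.7
tool_pos: [0.508, -0.11, 0.0816]
orientation: [-180.0, -0.0, -132.5]
force: [-3.3, -3.6, 3.0]
opening: 0.012
gripper_force: 30.0
```

```bash
python3 d.py .508 -.109 .082 -163.5
```

```text
t 9.7 tcp [ 0.508  -0.11    0.0816] [-1.7996e+02 -3.0000e-02 -1.3248e+02] q [  9.5  14.4 -29.6   0.1 -46.  -52. ] F [-3.3 -3.6  3. ] M [-1.42  1.29  0.08] op 0.012
units [-0.0036  0.0033 -0.0018] turn 0.0862
```

Call:
carry_out([
  [[0.002,0,0,0.012,-1],[0.002,0,0,0.024,-1],[0.002,0,0,0.036,-1],[0.002,0,0,0.036,-1]],
])

```text
clock: 10.1
tool_pos: [0.5083, -0.1105, 0.0817]
orientation: [-179.9, 0.0, -145.4]
force: [-1.8, -5.7, 0.4]
opening: 0.012
gripper_force: 30.0
```

```bash
python3 d.py .508 -.109 .082 -163.5
```

```text
t 10.1 tcp [ 0.5083 -0.1105  0.0817] [-1.7991e+02  1.0000e-02 -1.4543e+02] q [  9.4  14.4 -29.6   0.1 -45.9 -64.9] F [-1.8 -5.7  0.4] M [-2.29  0.41  0.05] op 0.012
units [-0.0031  0.0072 -0.0017] turn 0.0502
```

Call:
carry_out([
  [[0.002,-0.003,0,0.012,-1],[0.002,-0.003,0,0.024,-1],[0.002,-0.003,0,0.03,-1],[0.002,-0.003,0,0.03,-1]],
])

```text
clock: 10.5
tool_pos: [0.5085, -0.1112, 0.0817]
orientation: [-179.9, 0.0, -156.2]
force: [-0.2, -5.8, 0.2]
opening: 0.0117
gripper_force: 30.0
```

```bash
python3 d.py .508 -.109 .082 -163.5
```

```text
t 10.5 tcp [ 0.5085 -0.1112  0.0817] [-1.7990e+02  4.0000e-02 -1.5615e+02] q [  9.4  14.4 -29.6   0.1 -45.9 -75.6] F [-0.2 -5.8  0.2] M [-2.51  0.16  0.07] op 0.0117
units [-0.0021  0.0111 -0.0015] turn 0.0204
```

Call:
carry_out([
  [[0.002,-0.004,0,0.01,-1],[0.002,-0.004,0,0.02,-1],[0.002,-0.004,0,0.02,-1]],
])

```text
clock: 10.8
tool_pos: [0.5086, -0.1117, 0.0817]
orientation: [-179.9, 0.1, -163.3]
force: [0.1, -4.4, 0.6]
opening: 0.0117
gripper_force: 30.0
```

```bash
python3 d.py .508 -.109 .082 -163.5
```

```text
t 10.8 tcp [ 0.5086 -0.1117  0.0817] [-1.7993e+02  8.0000e-02 -1.6334e+02] q [  9.3  14.4 -29.6   0.1 -45.9 -82.7] F [ 0.1 -4.4  0.6] M [-1.93 -0.11  0.02] op 0.0117
units [-0.0012  0.014  -0.0017] turn 0.0004
```

Call:
carry_out([
  [[0,0,0,0.008,-1],[0,0,0,0.008,-1]],
])

```text
clock: 11.0
tool_pos: [0.5086, -0.1119, 0.0817]
orientation: [-179.9, 0.1, -166.1]
force: [0.7, -6.2, 0.5]
opening: 0.0118
gripper_force: 30.0
```

```bash
python3 d.py .508 -.109 .082 -163.5; python3 ov.py w3 .507 -.110 -163.5
```

```text
t 11.0 tcp [ 0.5086 -0.1119  0.0817] [-1.7993e+02  8.0000e-02 -1.6614e+02] q [  9.3  14.4 -29.6   0.1 -45.9 -85.5] F [ 0.7 -6.2  0.5] M [-2.49 -0.23  0.06] op 0.0118
units [-0.0007  0.0146 -0.0015] turn -0.0073
11.05 [ 0.50861228 -0.11185754  0.08170611] [-1.79928900e+02  8.29945766e-02 -1.66068758e+02] [ 1.10785784 -6.69589306  0.47746358]
```

View pics/w3.png

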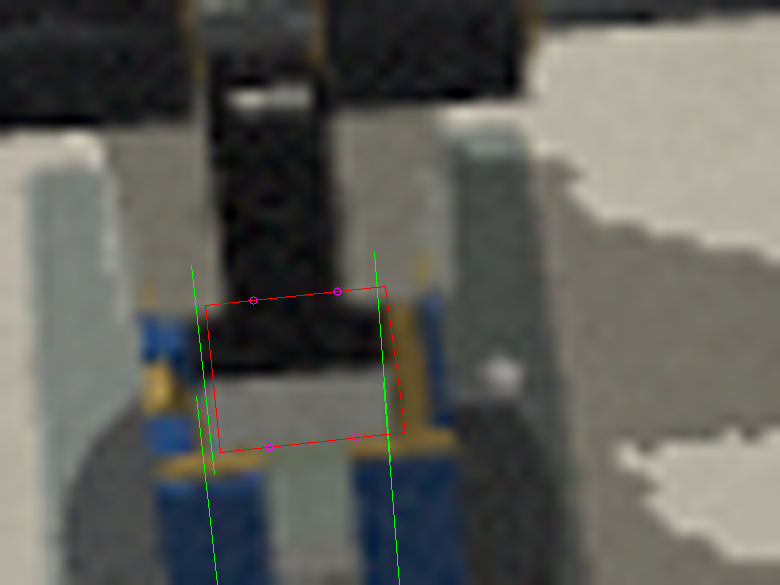

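The carrier sits in the well, with the rim's front edge (160,470)–(455,438) parallel to the predicted yaw. I'll keep turning gently to find the stop.

Call:
carry_out([
  [[0.001,-0.003,0,0.01,-1],[0.001,-0.003,0,0.01,-1]],
])

```text
clock: 11.25
tool_pos: [0.5081, -0.1128, 0.0817]
orientation: [-179.9, 0.0, -169.7]
force: [-1.0, -7.7, 1.3]
opening: 0.0117
gripper_force: 30.0
```

```bash
python3 d.py .508 -.109 .082 -163.5
```

```text
t 11.25 tcp [ 0.5081 -0.1128  0.0817] [-1.7992e+02  3.0000e-02 -1.6974e+02] q [  9.2  14.4 -29.6   0.1 -46.  -89. ] F [-1.  -7.7  1.3] M [-2.93  0.21  0.2 ] op 0.0117
units [-0.0028  0.0186 -0.0016] turn -0.0173
```

Call:
carry_out([
  [[0,0,0,0.008,-1],[0,0,0,0.008,-1]],
])

```text
clock: 11.45
tool_pos: [0.5078, -0.1131, 0.0817]
orientation: [-179.9, -0.0, -172.6]
force: [-2.4, -9.1, 2.0]
opening: 0.0117
gripper_force: 30.3
```

```bash
python3 d.py .508 -.109 .082 -163.5
```

```text
t 11.45 tcp [ 0.5078 -0.1131  0.0817] [-1.7990e+02 -1.0000e-02 -1.7257e+02] q [  9.2  14.4 -29.6   0.1 -46.  -91.8] F [-2.4 -9.1  2. ] M [-3.56  0.55  0.53] op 0.0117
units [-0.0037  0.0202 -0.0015] turn -0.0252
```

Mz is 0.53 N·m at yaw −172.6, so it's at the stop with the play taken up. Easing back square.

Call:
carry_out([
  [[0.001,-0.002,0,-0.01,-1],[0.001,-0.002,0,-0.018,-1],[0.001,-0.002,0,-0.022,-1],[0.001,-0.002,0,-0.022,-1]],
])

```text
clock: 11.85
tool_pos: [0.508, -0.1121, 0.0816]
orientation: [-180.0, 0.1, -164.7]
force: [-0.7, 0.1, 1.9]
opening: 0.0116
gripper_force: 30.0
```

```bash
python3 d.py .508 -.109 .082 -163.5; python3 ov.py w4 .507 -.110 -163.5
```

```text
t 11.85 tcp [ 0.508  -0.1121  0.0816] [-1.800e+02  7.000e-02 -1.647e+02] q [  9.2  14.4 -29.6  -0.  -46.  -83.9] F [-0.7  0.1  1.9] M [ 0.29  0.25 -0.03] op 0.0116
units [-0.004   0.0149 -0.002 ] turn -0.0033
11.9 [ 0.50801351 -0.1120877   0.08161367] [-1.79999157e+02  7.24582111e-02 -1.64762596e+02] [-0.39318719  0.55937608  2.2304942 ]
```

View pics/w4.png

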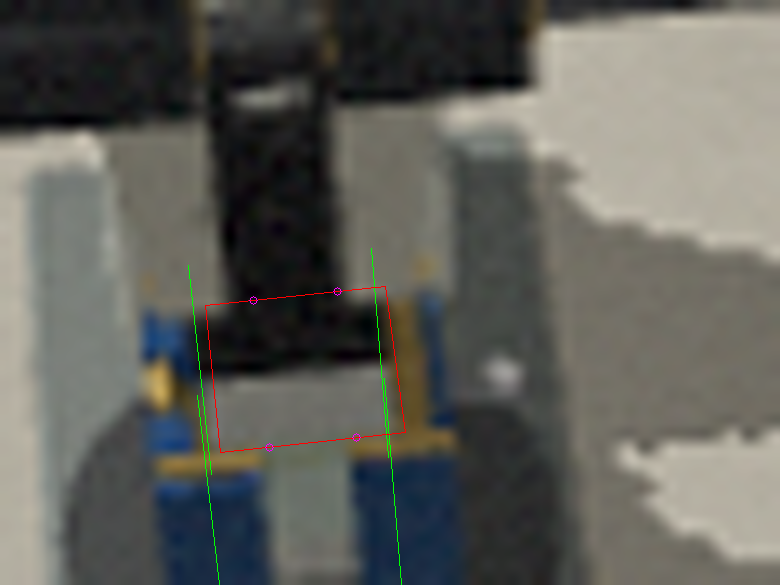

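Square, with forces near zero and the rim unmoved. Release and lift.

Call:
carry_out([
  [[0,0,0,0,0],[0,0,0,0,0],[0,0,0,0,0],[0,0,0,0,0],[0,0,0,0,0]],
])

```text
clock: 12.4
tool_pos: [0.5074, -0.1124, 0.0813]
orientation: [-180.0, 0.0, -164.8]
force: [0.0, 0.7, -0.8]
opening: 0.0426
gripper_force: 0.0
```

Call:
carry_out([
  [[0,0,-0.05,0,0],[0,0,-0.2,0,0],[0,0,-0.4,0,0],[0,0,-0.6,0,0],[0,0,-0.8,0,0]],
])

```text
clock: 12.9
tool_pos: [0.5071, -0.1125, 0.2439]
orientation: [-180.0, 0.0, -164.8]
force: [0.6, -0.7, -0.3]
opening: 0.0441
gripper_force: 0.0
```

Call:
carry_out([
  [[0,-0.25,0,0,0],[0,-0.5,0,0,0],[0,-0.75,0,0,0],[0,-1.0,0,0,0],[0,-1.0,0,0,0]],
])

```text
clock: 13.4
tool_pos: [0.5602, -0.3103, 0.2407]
orientation: [-180.0, -0.1, -165.0]
force: [-1.3, 1.1, -1.1]
opening: 0.0438
gripper_force: 0.0
```

```bash
python3 - <<'E'
from h import *
s=ctrl.snapshot("scene");b=ctrl.snapshot("top")
f=lambda i,x,y:cv2.resize(i["color"][y:y+75,x:x+50,::-1],(400,600),interpolation=cv2.INTER_CUBIC)
cv2.imwrite("pics/end.png",np.hstack([f(s,205,175),f(b,300,160)]))
for z in(.022,.106):print(proj(s,[.508,-.112,z]),proj(b,[.508,-.112,z]))
o=ctrl.get_obs();print(o["clock"],o["tool_pos"],o["opening"])
E
```

```text
[231.07885248 226.21324434] [323.20634736 199.29876641]
[228.45006887 198.46474857] [328.47282644 193.2186666 ]
13.5 [ 0.5595116  -0.30662977  0.24103143] 0.04392351634581016
```

View pics/end.png

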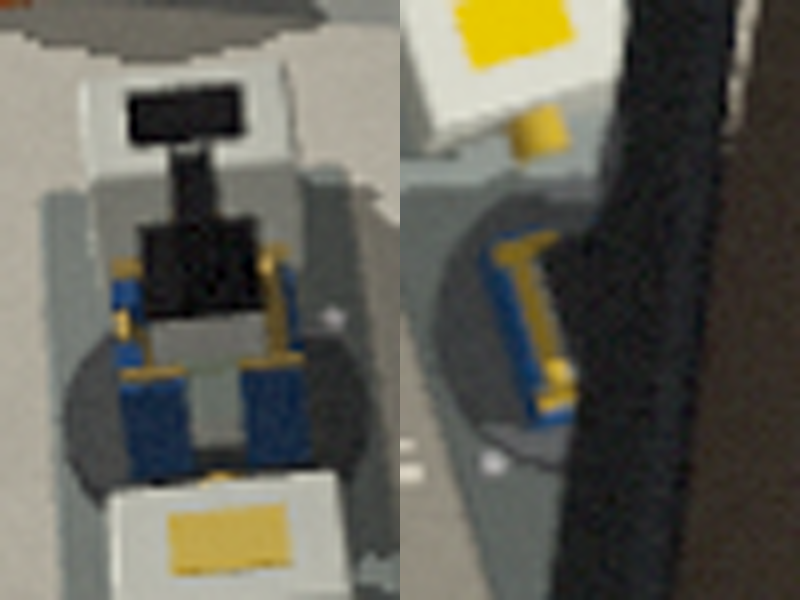

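The carrier stands seated and parallel in the well, its tab at crop (190,185). I'll clear the arm and check the turret's angle numerically.

Call:
carry_out([
  [[0,-0.25,0,0,0],[0,-0.5,0,0,0],[0,-0.7,0,0,0],[0,-0.7,0,0,0]],
])

```text
clock: 13.9
tool_pos: [0.5969, -0.4431, 0.2402]
orientation: [180.0, -0.1, -164.9]
force: [0.6, -0.8, -0.5]
opening: 0.0439
gripper_force: 0.0
```

```bash
cat > ang.py <<'E'
from h import *
s=ctrl.snapshot("scene");b=ctrl.snapshot("top")
def hsv(S): return cv2.cvtColor(S["color"],cv2.COLOR_RGB2HSV).astype(int)
def comps(m):
    n,l,st,ce=cv2.connectedComponentsWithStats(m.astype(np.uint8));return [(st[i,4],ce[i],l==i) for i in range(1,n) if st[i,4]>=4]
for nm,S,(x0,x1,y0,y1) in(("top",b,(285,362,145,255)),("scene",s,(205,262,175,270))):
    H=hsv(S);W=np.zeros(H.shape[:2],bool);W[y0:y1,x0:x1]=1
    y=(abs(H[...,0]-23)<8)&(H[...,1]>140)&(H[...,2]>90)&W
    k=(H[...,2]<45)&W
    print(nm)
    for t,m,z in(("gold",y,.06),("black",k,.056)):
        for a,c,mm in comps(m):
            P=np.array([atz(S,(q[1],q[0]),z)[:2] for q in np.argwhere(mm)])
            P0=P.mean(0);u,sv,v=np.linalg.svd(P-P0);print(t,a,np.round(c,1),np.round(P0,4),"ang",round(np.degrees(np.arctan2(v[0,1],v[0,0]))%180,1),np.round(sv/np.sqrt(len(P))*1e3,1), np.median(H[mm],0))
print(ctrl.get_obs()["clock"])
E
python3 ang.py
```

```text
top
gold 117 [313.7 162.5] [ 0.5826 -0.0888] ang 106.0 [8.3 5.6] [ 25. 255. 201.]
gold 31 [316.8 176.3] [ 0.5523 -0.0948] ang 105.3 [4.  2.9] [ 23. 189. 153.]
gold 6 [330.8 186. ] [ 0.5309 -0.1242] ang 101.2 [2.3 1.2] [ 23. 189. 140.]
gold 41 [318.3 202.6] [ 0.4956 -0.0964] ang 22.3 [14.3  3.2] [ 22. 187. 108.]
gold 7 [334.6 194.3] [ 0.513  -0.1316] ang 6.1 [2.2 1. ] [ 22. 177. 138.]
gold 15 [334.1 204.6] [ 0.4909 -0.1299] ang 106.9 [4.6 1.3] [ 22. 192. 128.]
gold 32 [331.2 221.5] [ 0.455  -0.1225] ang 110.4 [3.9 2.9] [ 23.  188.  112.5]
black 222 [325.6 195.4] [ 0.5114 -0.113 ] ang 21.2 [9.4 8.9] [83.  31.5 31. ]
black 7 [307.9 195.1] [ 0.5124 -0.075 ] ang 22.9 [4.2 1.3] [50. 17. 44.]
black 138 [336.2 233.9] [ 0.4291 -0.133 ] ang 105.5 [8.7 5.9] [94.  23.5 36. ]
scene
gold 4 [239. 219.] [ 0.5195 -0.0901] ang 162.8 [2.2 1.2] [ 21.  143.5 110. ]
gold 91 [233.1 242.3] [ 0.5844 -0.0897] ang 105.1 [7.8 5.2] [ 23. 154. 190.]
black 82 [227.6 189.1] [ 0.4271 -0.1346] ang 108.2 [9.1 5.7] [118.  35.  27.]
black 203 [229.4 206.6] [ 0.4818 -0.1188] ang 15.1 [15.5  8.1] [90. 39. 23.]
black 106 [243.6 227.5] [ 0.5382 -0.077 ] ang 156.8 [15.4  9.5] [81.5 17.  41. ]
14.0
```

```bash
cat > a2.py <<'E'
from h import *
s=ctrl.snapshot("scene");b=ctrl.snapshot("top")
def run(S,p,q,nm,half=3,z=.06):
    g=S["color"].astype(float);g=np.clip(g[...,0]-g[...,2]-15,0,None).astype(np.float32)
    p,q=np.array(p,float),np.array(q,float);d=(q-p)/np.linalg.norm(q-p);n=np.array([-d[1],d[0]]);pts=[];w=[]
    t=np.arange(-half,half+.01,.25)
    for u in np.arange(0,np.linalg.norm(q-p),.5):
        xy=(p+d*u+n*t[:,None]).astype(np.float32)
        v=cv2.remap(g,xy[None,:,0].copy(),xy[None,:,1].copy(),cv2.INTER_LINEAR)[0]
        if v.max()>25: pts.append(atz(S,p+d*u+n*(t@v/v.sum()),z)[:2]);w.append(v.max())
    P=np.array(pts);c=P.mean(0);v=np.linalg.svd(P-c)[2][0];r=(P-c)@[-v[1],v[0]]
    k=abs(r)<2*r.std();P=P[k];c=P.mean(0);v=np.linalg.svd(P-c)[2][0]
    print(nm,len(P),np.round(c,4),"ang",round(np.degrees(np.arctan2(v[1],v[0]))%180,2),"rms mm",round(1e3*((P-c)@[-v[1],v[0]]).std(),2))
run(s,(220.5,221.9),(242.5,219.8),"scene front rim")
# top: datum strip; crop px (515,262)-(555,395)
run(b,(314.6,193.5),(319.2,208.5),"top datum",2)
run(b,(319.3,211),(321.5,210.3),"x",2)
E
python3 a2.py
```

```text
scene front rim 30 [ 0.525  -0.1059] ang 106.67 rms mm 0.76
top datum 31 [ 0.4999 -0.0941] ang 16.37 rms mm 0.14
x 5 [ 0.4811 -0.0992] ang 110.67 rms mm 0.06
```

The turret measures 16.4° against the gauge's 16.1°, within tolerance of the stop. Handing in.

```bash
python3 -c "
from plant import ctrl
print(ctrl.close_job())"
```

```text
the job is handed in; nothing more can be done
None
```

The carrier is pressed home in the well, the turret is turned to its stop (about 0.3–0.7° off the gauge line by camera, limit 1.15°), the gripper is clear, and the job is handed in; no verdict came back.

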